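# Line up the brazing turntable

## Robot

A 6-joint arm with a two-finger parallel gripper is mounted at the origin on the work surface. World frame = base frame: x ahead of the robot, y to its left, z up, the work surface at z = 0. Lengths are in m, angles in rad, forces in N, time in s.
With the tool pointing down it reaches from about 0.35 to 0.85 m from the base axis. Payload 8.1 kg.
Tool frame: the origin (TCP) lies at the centre of the arm's flange, where the gripper is bolted on; the fingertips stand 186 mm ahead of it and the grasp point (between the pads) lies 167 mm ahead of it; z points along the fingers, y is the direction in which the jaws open and shut (so a half turn about z gives the same grasp; the last joint's range is limited). The gripper opens to 93 mm and grips with 3 to 60 N. Pads are 15 mm wide; open, the fingers measure 128 mm over their backs; the gripper's body (75 mm by 188 mm) begins 65 mm behind the grasp point.
Start: joints at [-1.23, 0.13, 1.488, -0, 1.523, -0.085], TCP at [0.248, -0.546, 0.405] pointing down, gripper open.
Joint ranges: [-2.96, 2.96], [-0.89, 2.26], [0.02, 2.5], [-1.34, 4.48], [0, 2.73], [-2.66, 2.66]. Speed limits (rad/s): [2.39, 2.39, 2.79, 3.14, 3.14, 3.14].

## Interface

Orientations are given as a rotation vector (axis times angle).
In Python, from plant import robot, viewer, order gives the robot as it stands.
- The arm moves only by the tool apply_moves, never from a script. Its argument "deltas" is a list of rows, each a list of 3 entries, a list of its own where there are three numbers: the finger opening in mm, from 0 to 93, then the shift along the tool's x, y, z in mm, then the turn about the tool's z in rad. In form: [[grip, [dx, dy, dz], yaw], ...]. A call has 1 to 5 rows; each row shifts and turns the commanded pose from where the row before left it, along the tool's axes as they then stand; what a row does not reach is not made up. A row lasts 1/8 s, in which the tool goes at most 62.5 mm and 10.7 degrees, less where a joint would pass 70% of its speed; a pose out of reach is approached as far as the arm can. A call is refused whole if a number of a shift passes 62.5 or a number of a turn 0.188, either way. A call with a gripper value outside its range is refused whole. The fingers move at their own pace and stop on an object; "grip_force" is the grip in N (left out, the last holds). Time passes only in rows, so rows that do not move let the fingers close. It gives the time, the measured TCP pose, the force and the opening at its end, in the units of the state.
- robot.read_state(): the state, without advancing time (a new reading comes with each control period).
- viewer.read_camera(name): name is "scene" or "top" or "wrist"; returns the picture (480x640x3 uint8, blue, green, red); there is no depth.
- viewer.get_calibration(name): a dict with "fx", "fy", "cx", "cy" (pixels), "R" (3x3) and "t" (3): a world point X has camera coordinates R X + t. Camera axes: x right, y down, z forward; pixel columns grow to the right and rows downward; lengths in m; the calibration is good to about 2 mm. The wrist camera is an equidistant fisheye: a pixel r from the principal point sees the ray r / f radians off the axis. A picture is of the moment at which its call begins: read the wrist's pose just before it. get_calibration takes no time and is no camera call; for the wrist camera it gives the pose at the moment of the call.
- order.close_job(): hands the job in, once; it reports no verdict.
The state is a dict: "t": time; "q": joint angles; "dq": joint speeds; "joint_torque": joint torques, N m; "tool_pos": TCP position; "orientation": TCP orientation; "force": force on the tool from outside, world axes, zero at the start; "wrist_torque": the same for the moment, N m; "opening": finger opening in m.
Only numpy, scipy, OpenCV 4.12 (cv2) and the standard library are available. Lean on these libraries where they do the work, as an engineer would, in place of code of your own. Each camera call takes 0.05 s, during which the arm holds its last target. There are 200 camera calls.

## Task

Push the upright pegs with the fingertips to turn the round brazing turntable, either way, until the brass index bar on its plate lines up with the one long line across the fixed scale ring, then leave it there at rest. Do not touch the copper tee standing in the middle: it must ride round standing where it is; leave everything else on the bench alone.

Things in the scene. Friction and masses are not known exactly. Their poses are not given: they have to be found in the camera images.
- table_centre (a point): centre of the brazing turntable: a round dark steel plate 170 mm across, level, its upper face 44 mm above the bench. This point lies on its vertical turning axis at the height of the upper face. The plate turns freely either way without stops, with light friction (about 2 to 3 N pushed at a peg), and stays where it is left; it does not spring back. It sits on a fixed grey foot, 220 x 220 x 12 mm, bolted to the bench; the foot does not move.
- turntable (a joint): turning angle of the round plate (rad), growing anticlockwise seen from above; its zero has no meaning for the job
- index_mark (a point): outer end of the index mark: the only bar on the round plate, plain brass, 5 mm wide, 3 mm high, 35 mm long, running radially over the plate's rim; this point is 93 mm from the turning axis and turns with the plate
- target_line (a point): target line: the one long, 5 mm broad black line that crosses the whole width of the fixed aluminium scale ring around the plate (ring 224 mm across, its upper face 38 mm above the bench; all its other lines are short, 7 mm by 2 mm, at the outer edge, every 15 degrees). This point is on the line, 98 mm from the turning axis; its x axis points outward along the line. The ring does not turn.
- peg0 (a point): push peg 0: one of four alike upright steel pegs fixed on the round plate, 12 mm thick, 32 mm tall (from 44 to 76 mm above the bench), their axes 70 mm from the turning axis, 90 degrees apart and 45 degrees to either side of the index mark; this point is on its axis half-way up, 60 mm above the bench (peg 0 stands 45 degrees anticlockwise from the index mark)
- peg1 (a point): push peg 1: one of four alike upright steel pegs fixed on the round plate, 12 mm thick, 32 mm tall (from 44 to 76 mm above the bench), their axes 70 mm from the turning axis, 90 degrees apart and 45 degrees to either side of the index mark; this point is on its axis half-way up, 60 mm above the bench (peg 1 stands 135 degrees anticlockwise from the index mark)
- peg2 (a point): push peg 2: one of four alike upright steel pegs fixed on the round plate, 12 mm thick, 32 mm tall (from 44 to 76 mm above the bench), their axes 70 mm from the turning axis, 90 degrees apart and 45 degrees to either side of the index mark; this point is on its axis half-way up, 60 mm above the bench (peg 2 stands 225 degrees anticlockwise from the index mark)
- peg3 (a point): push peg 3: one of four alike upright steel pegs fixed on the round plate, 12 mm thick, 32 mm tall (from 44 to 76 mm above the bench), their axes 70 mm from the turning axis, 90 degrees apart and 45 degrees to either side of the index mark; this point is on its axis half-way up, 60 mm above the bench (peg 3 stands 315 degrees anticlockwise from the index mark)
- tee: small loose copper tee fitting standing upright in the middle of the round plate: foot 30 mm across, 42 mm tall (top 86 mm above the bench), side branch reaching 28 mm from its axis; origin at the centre of its foot. It rides round with the plate.
- elbow: bystander, loose: copper pipe elbow lying flat, legs 24 mm thick, about 55 x 55 mm, 27 mm high; 50 to 120 mm beyond the scale ring of the turntable, on its left (+y) side
- collar: bystander, loose: brass collar, 38 mm across, 22 mm high; about the same distance from the turntable on its right (-y) side
- flux_tin: bystander, loose: round tin, 66 mm across, 45 mm high; beyond the turntable, at the far edge of the bench
- wrench: bystander, loose: steel wrench lying flat; on the right of the bench
- brush: bystander, loose: brush lying flat; on the left, near the robot
- torch: bystander, loose: brass hand torch without hose, lying flat, 270 mm long, 24 mm thick; on the left of the bench
Not all that is in view belongs to the job. What is shaped like the tee but blue or turquoise is not meant.

How it is judged:
By the outcome, as a careful person would: the job done as asked, in the order asked, and still so for the second after the job is handed in, with the robot touching nothing.
It also fails if it takes over 72 s, if anything falls off the work surface, if the arm or the gripper's body presses on something with over 40 N, if the wrist force passes 120 N, or if a joint passes its speed limit or range.

## Working session

There is one attempt and no reset: what is moved stays moved. The work goes in short steps, Python scripts to look and compute and a tool call to move; the robot and the scene stay as the last step left them, time stands still between calls to the robot, and variables do not carry over. Pictures are saved under pics/ and viewed, about 8 in all and at most 12, crops included, and the job is handed in when it is done.

Besides the shell and the picture viewer there is one more tool, called after "Emit:" as a command line: name --argument value ..., lists and objects as JSON in quotes. apply_moves: Moves the arm, as the interface text tells. Its arguments: {"type":"object","properties":{"deltas":{"type":"array"},"grip_force":{"type":"number"}},"required":["deltas"]}

```bash
ls; mkdir -p pics
cat > h.py <<'E'
import numpy as np, cv2
from plant import robot, viewer, order
def ray(c,px):
    R=np.array(c["R"]);t=np.array(c["t"])
    d=R.T@np.array([(px[0]-c["cx"])/c["fx"],(px[1]-c["cy"])/c["fy"],1.]);return -R.T@t,d
def onplane(c,px,z):
    o,d=ray(c,px);return o+d*(z-o[2])/d[2]
def proj(c,X):
    p=np.array(c["R"])@np.array(X)+np.array(c["t"]);return np.array([c["fx"]*p[0]/p[2]+c["cx"],c["fy"]*p[1]/p[2]+c["cy"]])
E
python3 - <<'E'
from h import *
s=robot.read_state();print(s)
for n in("scene","top"):
    im=viewer.read_camera(n);cv2.imwrite(f"pics/{n}0.png",im);c=viewer.get_calibration(n);print(n,c)
E
```

```text
pics
{'t': 0.0, 'q': array([-1.23039339e+00,  1.31148198e-01,  1.48927203e+00, -7.66324454e-07,
        1.52299735e+00, -8.53960634e-02]), 'dq': array([ 0.00046585, -0.00024675, -0.0017763 ,  0.00015805,  0.00126529,
        0.00051955]), 'joint_torque': array([-1.11659752e-03, -5.59843361e+01, -4.91759527e+01,  7.67990481e-02,
        3.53429513e-02, -1.47545193e-04]), 'tool_pos': array([ 0.24777493, -0.54619905,  0.40369887]), 'orientation': array([-3.06889377e+00, -6.63419855e-01,  3.65491555e-04]), 'force': array([-0.75346957,  0.08046343, -0.82578714]), 'wrist_torque': array([ 0.06054326, -0.04197506,  0.02925467]), 'opening': 0.09286177198748123}
scene {'fx': 470.02228849843095, 'fy': 470.02228849843095, 'cx': 311.4782947637081, 'cy': 245.27158597865093, 'R': array([[ 0.69506588,  0.71894402, -0.00170914],
       [ 0.38253955, -0.37184508, -0.8458101 ],
       [-0.60872565,  0.58723993, -0.53348135]]), 't': array([-0.41382809, -0.14827683,  1.4730053 ])}
top {'fx': 483.6404964747118, 'fy': 483.6404964747118, 'cx': 315.3186806335664, 'cy': 245.6060997930688, 'R': array([[-7.19170922e-04, -9.99646160e-01, -2.65901679e-02],
       [-9.99478595e-01,  1.57688226e-03, -3.22498286e-02],
       [ 3.22803469e-02,  2.65531105e-02, -9.99126074e-01]]), 't': array([0.02681018, 0.55435688, 1.16218941])}
```

View pics/top0.png

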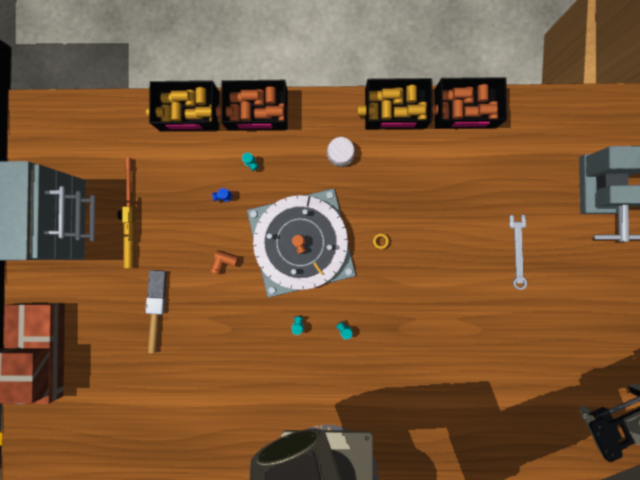

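View pics/scene0.png

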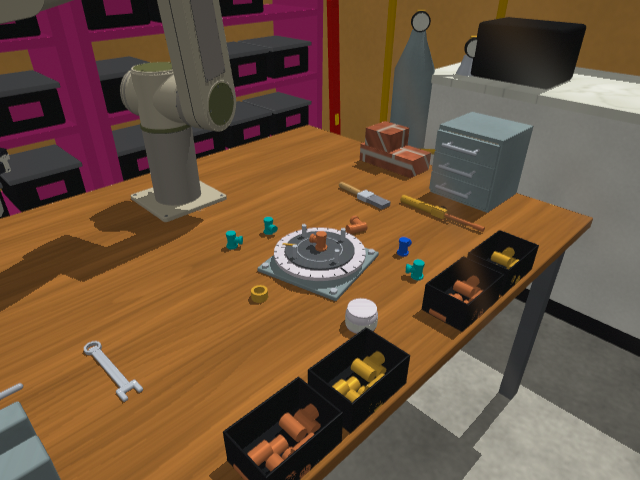

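The top view shows the turntable at about (301,242). The brass bar is near (318,268), a long line near (309,201), and the pegs near (306,211), (270,237), (294,272) and (333,247). The copper tee is at (299,243). The turquoise/blue decoys at (250,160), (222,195), (298,325) and (345,330) are not meant. Next is a close crop, plus centre and angle measurements.

Run:
```python
from h import *
im=cv2.imread("pics/top0.png");c=viewer.get_calibration("top")
x0,y0=241,182
cr=cv2.resize(im[y0:y0+120,x0:x0+120],None,fx=5,fy=5,interpolation=cv2.INTER_CUBIC);cv2.imwrite("pics/crop0.png",cr)
# ring: bright low saturation
hsv=cv2.cvtColor(im,cv2.COLOR_BGR2HSV)
m=((hsv[...,2]>170)&(hsv[...,1]<60)).astype(np.uint8);m[:180]=0;m[305:]=0;m[:,:240]=0;m[:,362:]=0
cs,_=cv2.findContours(m,cv2.RETR_EXTERNAL,cv2.CHAIN_APPROX_NONE)
k=max(cs,key=cv2.contourArea);e=cv2.fitEllipse(cv2.convexHull(k));print(e)
C=onplane(c,e[0],.038);print("C",C)
for px in cv2.boxPoints(e): pass
P=np.array([onplane(c,p[0],.038) for p in cv2.convexHull(k)]);print("rad",np.linalg.norm(P[:,:2]-C[:2],axis=1).round(4))
```

```text
((299.55303955078125, 242.11610412597656), (94.04875183105469, 94.43717956542969), 39.39155960083008)
C [0.56177856 0.0627106  0.038     ]
rad [0.1119 0.1116 0.1121 0.1113 0.1112 0.1114 0.1118 0.1121 0.1118 0.1114
 0.1113 0.1116 0.1119 0.1109 0.1108 0.1107 0.1111 0.1104 0.1102 0.1106
 0.111  0.1108 0.1117 0.1117 0.1121 0.1125 0.1119 0.1121 0.1117 0.1112
 0.1113 0.1111 0.1106 0.1116 0.1121 0.1122 0.1123 0.1131 0.1126 0.1116
 0.1116 0.1119 0.112 ]
```

View pics/crop0.png

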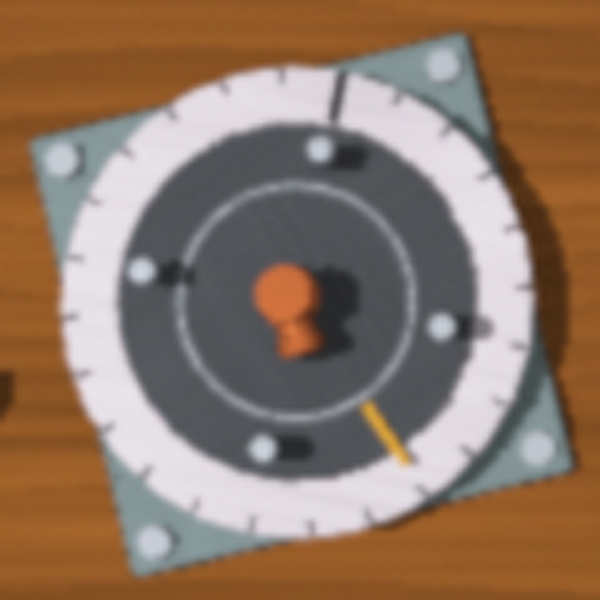

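The crop shows the single long line at crop (338,97), the brass bar from (365,405) to (408,462), and the tee's copper top at (285,293). The pegs are at (320,150), (142,270), (264,447) and (441,325). Now I'll work out the angles and the approach.

```bash
cat >> h.py <<'E'
def bar_line(im,c,C):
    """world angles (deg) of brass bar (z .047) and target line (z .038) about C"""
    hsv=cv2.cvtColor(im,cv2.COLOR_BGR2HSV);out=[]
    ys,xs=np.mgrid[0:480,0:640]
    o,_=ray(c,(0,0))
    def polar(z):
        d=np.stack([(xs-c["cx"])/c["fx"],(ys-c["cy"])/c["fy"],np.ones(xs.shape)],-1)@np.array(c["R"])
        s=(z-o[2])/d[...,2];X=o[0]+d[...,0]*s-C[0];Y=o[1]+d[...,1]*s-C[1]
        return np.hypot(X,Y),np.arctan2(Y,X)
    r,a=polar(.047);m=(hsv[...,0]>16)&(hsv[...,0]<30)&(hsv[...,1]>120)&(hsv[...,2]>90)&(r>.055)&(r<.097)
    out.append((np.degrees(np.angle(np.exp(1j*a[m]).mean())),m.sum()))
    r,a=polar(.038);g=im.max(2).astype(float);w=np.where((r>.0905)&(r<.1015),np.clip(170-g,0,None),0)
    m=(w>0);n,lab,st,cen=cv2.connectedComponentsWithStats(m.astype(np.uint8))
    for k in range(1,n):
        q=lab==k
        if w[q].sum()>150: out.append((np.degrees(np.angle((w[q]*np.exp(1j*a[q])).sum())),q.sum(),cen[k].round(0)))
    return out
E
python3 - <<'E'
from h import *
im=cv2.imread("pics/top0.png");c=viewer.get_calibration("top");C=np.array([.5618,.0627])
P=[]
for u,v in((320,150),(142,270),(264,447),(441,325)):
    p=onplane(c,(241+(u+.5)/5-.5,182+(v+.5)/5-.5),.076);P.append(p);d=p[:2]-C;print(p.round(4),np.hypot(*d),np.degrees(np.arctan2(d[1],d[0])))
print("C pegs",np.mean(P,0))
for o in bar_line(im,c,C):print(o)
E
```

```text
[0.6302 0.0489 0.076 ] 0.0697875562690374 -11.398984991741274
[0.5753 0.1306 0.076 ] 0.06920197393747587 78.71556806692925
[0.4943 0.0745 0.076 ] 0.06851933820347457 170.0814458504951
[ 0.5499 -0.0064  0.076 ] 0.07009264101175003 -99.76302953535671
C pegs [0.56244283 0.06189904 0.076     ]
(np.float64(-144.95181794473788), np.int64(33))
(np.float64(-11.62692308841141), np.int64(11), array([308., 202.]))
```

Emit:
apply_moves --deltas '[[22, [45, -29, 0], 0], [22, [45, -29, 0], 0], [22, [45, -29, 0], 0], [22, [45, -29, 0], 0], [22, [45, -29, 0], 0]]'

```text
t: 0.72
tool_pos: [0.3934, -0.3198, 0.4044]
orientation: [-3.07, -0.663, 0.0]
force: [0.2, 0.1, -0.6]
opening: 0.0474
```

Emit:
apply_moves --deltas '[[22, [45, -29, 0], 0], [22, [45, -29, 0], 0], [22, [45, -29, 0], 0], [22, [45, -29, 0], 0], [22, [45, -29, 0], 0]]'

```text
t: 1.35
tool_pos: [0.5385, -0.0948, 0.4044]
orientation: [-3.071, -0.664, 0.001]
force: [0.3, 0.4, 0.2]
opening: 0.022
```

Emit:
apply_moves --deltas '[[22, [45, -29, 0], 0.15], [22, [0, 0, 0], 0.15], [22, [0, 0, 0], 0.15], [22, [0, 0, 0], 0.15], [22, [0, 0, 0], 0]]'

```text
t: 1.98
tool_pos: [0.5668, -0.0514, 0.4042]
orientation: [-3.13, 0.272, 0.001]
force: [0.3, -0.7, 0.1]
opening: 0.0216
```

Emit:
apply_moves --deltas '[[22, [15, -37, 0], 0], [22, [15, -37, 0], 0], [22, [15.6, -36.7, 0], 0], [22, [0, 0, 45], 0], [22, [0, 0, 45], 0]]'

```text
t: 2.6
tool_pos: [0.6313, 0.0503, 0.3139]
orientation: [-3.13, 0.265, -0.002]
force: [0.1, -0.2, -0.8]
opening: 0.0218
```

Run:
```python
from h import *
s=robot.read_state();im=viewer.read_camera("wrist");cv2.imwrite("pics/w0.png",im);print(s["tool_pos"],s["q"],viewer.get_calibration("wrist"))
```

```text
[0.63128719 0.05030128 0.31393688] [-1.41191143e-03  2.74721869e-01  1.49183228e+00 -3.96684238e-05
  1.37379571e+00  1.73839674e+00] {'fx': 371.64829954431775, 'fy': 371.64829954431775, 'cx': 311.0770506989554, 'cy': 244.74434559129767, 'R': array([[-0.16852755, -0.98569607,  0.00131542],
       [-0.94714255,  0.16230523,  0.27672732],
       [-0.27298253,  0.04539029, -0.96094759]]), 't': array([0.15516199, 0.57929868, 0.46443543])}
```

View pics/w0.png

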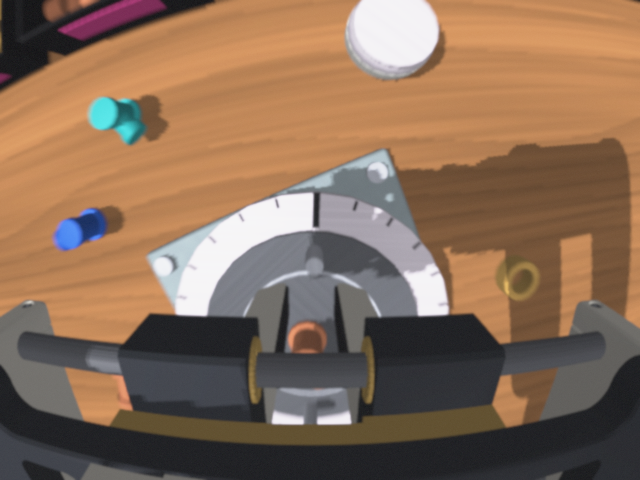

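The wrist view shows peg 1 at (315,262), centred between the fingertips at columns 288 and 340. The long target line is at (316,210), and the tee is at (307,338), well inside the fingers.

```bash
cat >> h.py <<'E'
def wplane(c,px,z):
    v=np.array([px[0]-c["cx"],px[1]-c["cy"]]);r=np.hypot(*v);th=r/c["fx"]
    d=np.array(c["R"]).T@np.array([*(np.sin(th)*v/r),np.cos(th)]);o=-np.array(c["R"]).T@np.array(c["t"])
    return o+d*(z-o[2])/d[2]
E
python3 - <<'E'
from h import *
c=viewer.get_calibration("wrist");C=np.array([.562,.0624])
for px,z in(((315,252),.076),((316,194),.038),((317,227),.038)):
    p=wplane(c,px,z);d=p[:2]-C;print(p,np.hypot(*d),np.degrees(np.arctan2(d[1],d[0])))
E
```

```text
[0.63722609 0.04621502 0.076     ] 0.07694750406333191 -12.14215854982722
[0.66562123 0.04030655 0.038     ] 0.10595036803466715 -12.036009150941304
[0.64300256 0.04341211 0.038     ] 0.08319828185341006 -13.19256389047585
```

Emit:
apply_moves --deltas '[[34, [0, 0, 0], 0], [34, [0, 0, 20], 0], [34, [0, 0, 28], 0], [34, [0, 0, 28], 0], [34, [0, 0, 0], 0]]'

```text
t: 3.28
tool_pos: [0.6302, 0.0495, 0.2371]
orientation: [3.129, -0.273, -0.005]
force: [-1.0, -0.3, 1.0]
opening: 0.0339
```

Emit:
apply_moves --deltas '[[20, [0, 0, 0], 0], [20, [0, 0, 0], 0], [20, [0, 0, 0], 0]]'

```text
t: 3.65
tool_pos: [0.6315, 0.0497, 0.2402]
orientation: [-3.129, 0.273, -0.004]
force: [-0.8, -0.6, -0.1]
opening: 0.02
```

Emit:
apply_moves --deltas '[[20, [-0.06, -2.8, 0], -0.04], [20, [-0.13, -4.2, 0], -0.06], [20, [-0.22, -5.6, 0], -0.08], [20, [-0.35, -7, 0], -0.1], [20, [-0.35, -7, 0], -0.1]]'

```text
t: 4.28
tool_pos: [0.6308, 0.0761, 0.2392]
orientation: [3.123, 0.33, 0.001]
force: [-0.5, -2.9, 1.4]
opening: 0.0198
```

Emit:
apply_moves --deltas '[[20, [-0.35, -7, 0], -0.1], [20, [-0.35, -7, 0], -0.1], [20, [-0.35, -7, 0], -0.1], [20, [-0.35, -7, 0], -0.1], [20, [-0.35, -7, 0], -0.1]]'

```text
t: 4.9
tool_pos: [0.6156, 0.1074, 0.2392]
orientation: [2.944, 1.093, 0.002]
force: [0.5, -1.9, -0.4]
opening: 0.0202
```

Emit:
apply_moves --deltas '[[20, [-0.35, -7, 0], -0.1], [20, [-0.35, -7, 0], -0.1], [20, [-0.35, -7, 0], -0.1], [20, [-0.35, -7, 0], -0.1], [20, [-0.35, -7, 0], -0.1]]'

```text
t: 5.52
tool_pos: [0.5873, 0.1277, 0.2393]
orientation: [2.582, 1.788, 0.003]
force: [2.2, -0.3, -2.2]
opening: 0.0196
```

Emit:
apply_moves --deltas '[[20, [-0.35, -7, 0], -0.1], [20, [-0.35, -7, 0], -0.1], [20, [-0.35, -7, 0], -0.1], [20, [-0.22, -5.6, 0], -0.08], [20, [-0.06, -2.8, 0], -0.04]]'

```text
t: 6.15
tool_pos: [0.5583, 0.1323, 0.2393]
orientation: [2.154, 2.285, 0.003]
force: [3.3, 1.8, -0.5]
opening: 0.0197
```

Run:
```python
from h import *
s=robot.read_state();print(s["t"],s["tool_pos"],s["orientation"],s["q"])
im=viewer.read_camera("top");cv2.imwrite("pics/t1.png",im)
c=viewer.get_calibration("top")
for o in bar_line(im,c,(.562,.0624)):print(o)
w=viewer.read_camera("wrist")
A=cv2.resize(im[182:302,241:361],(480,480),interpolation=cv2.INTER_CUBIC)
cv2.imwrite("pics/m1.png",np.hstack([A,cv2.resize(w,(320,240)).repeat(1,0) if 0 else cv2.copyMakeBorder(cv2.resize(w,(320,240)),0,240,0,0,0)]))
```

```text
6.15 [0.55828886 0.13232511 0.23928163] [2.15444985 2.28537132 0.00277215] [1.43210804e-01 1.99577651e-01 1.72444996e+00 5.04421125e-04
 1.21568596e+00 8.40769390e-02]
(np.float64(-46.6346059812717), np.int64(37))
(np.float64(-12.094002194817262), np.int64(29), array([308., 203.]))
(np.float64(34.55557954704786), np.int64(91), array([276., 210.]))
(np.float64(63.40395328537712), np.int64(31), array([264., 224.]))
(np.float64(-104.14356105065181), np.int64(246), array([337., 251.]))
(np.float64(114.82388988005435), np.int64(61), array([262., 257.]))
(np.float64(143.55137993730966), np.int64(24), array([276., 275.]))
(np.float64(170.49017285693694), np.int64(125), array([298., 280.]))
```

View pics/m1.png

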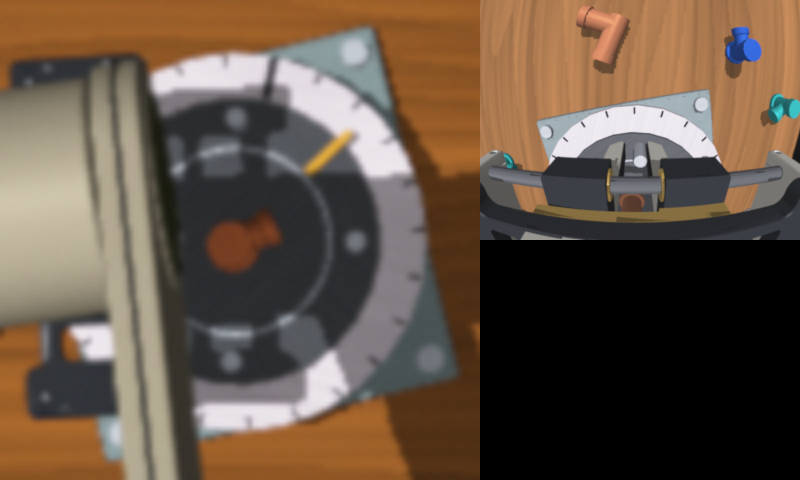

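The bar at crop (330,153) is still clockwise of the long line at crop (270,75), with about 35° left. The tee at (233,246) is riding along upright. I'll do 0.5 rad and measure again.

Emit:
apply_moves --deltas '[[20, [-0.22, -5.6, 0], -0.08], [20, [-0.35, -7, 0], -0.1], [20, [-0.35, -7, 0], -0.1], [20, [-0.35, -7, 0], -0.1], [20, [-0.22, -5.6, 0], -0.08]]'

```text
t: 6.88
tool_pos: [0.5276, 0.1232, 0.2392]
orientation: [1.578, 2.716, 0.002]
force: [1.8, 2.3, 0.5]
opening: 0.0202
```

Emit:
apply_moves --deltas '[[20, [-0.06, -2.8, 0], -0.04], [20, [0, 0, 0], 0], [20, [0, 0, 0], 0]]'

```text
t: 7.25
tool_pos: [0.5252, 0.1215, 0.2389]
orientation: [1.529, 2.744, 0.0]
force: [1.2, 1.5, -0.0]
opening: 0.0201
```

Run:
```python
from h import *
s=robot.read_state();print(s["t"],s["tool_pos"],s["q"])
im=viewer.read_camera("top");cv2.imwrite("pics/t2.png",im)
c=viewer.get_calibration("top")
for C in((.562,.0624),(.5618,.0627),(.5624,.0619)):
  print([ (o[0].round(2),o[1]) for o in bar_line(im,c,C)][:2])
```

```text
7.25 [0.52519023 0.12147513 0.23890031] [ 1.32195484e-01  1.12324810e-01  1.82254021e+00 -5.86743616e-05
  1.20644381e+00 -4.21818575e-01]
[(np.float64(-17.49), np.int64(39)), (np.float64(-11.48), np.int64(10))]
[(np.float64(-17.67), np.int64(39)), (np.float64(-11.63), np.int64(10))]
[(np.float64(-17.21), np.int64(39)), (np.float64(-11.19), np.int64(11))]
```

Emit:
apply_moves --deltas '[[20, [-0.06, -2.8, 0], -0.04], [20, [-0.06, -2.8, 0], -0.04], [20, [0, 0, 0], 0], [20, [0, 0, 0], 0]]'

```text
t: 7.8
tool_pos: [0.5204, 0.1183, 0.2387]
orientation: [-1.418, -2.803, 0.0]
force: [2.4, 0.7, 0.3]
opening: 0.0202
```

Run:
```python
from h import *
s=robot.read_state();print(s["t"],s["tool_pos"],s["q"])
im=viewer.read_camera("top");cv2.imwrite("pics/t3.png",im)
c=viewer.get_calibration("top")
print(bar_line(im,c,(.562,.0624))[:2])
cv2.imwrite("pics/c3.png",cv2.resize(im[190:250,275:335],(600,600),interpolation=cv2.INTER_CUBIC))
```

```text
7.8 [0.5204345  0.11826989 0.23871085] [ 1.27413432e-01  9.88882639e-02  1.83741557e+00 -1.11311923e-04
  1.20540622e+00 -5.06413517e-01]
[(np.float64(-12.62648463497721), np.int64(38)), (np.float64(-11.516935356277799), np.int64(8), array([308., 202.]))]
```

View pics/c3.png

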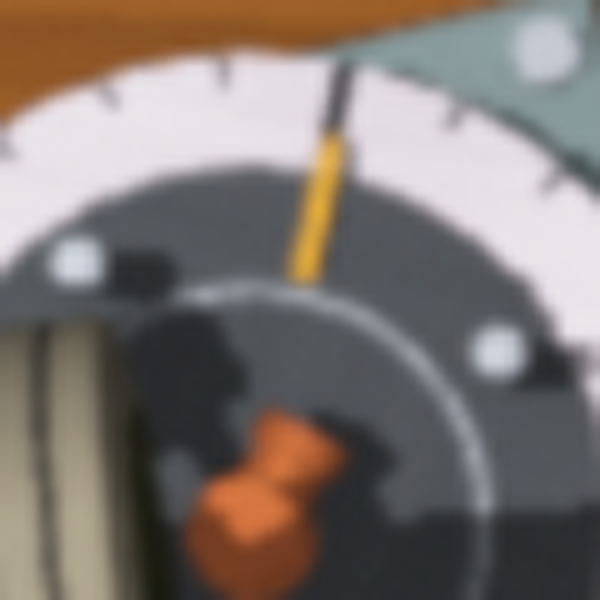

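```bash
cat >> h.py <<'E'
def polarprof(im,c,C,z,rs,angs):
    P=np.array([[proj(c,(C[0]+r*np.cos(a),C[1]+r*np.sin(a),z)) for a in np.radians(angs)] for r in rs]).astype(np.float32)
    return cv2.remap(im,P[...,0],P[...,1],cv2.INTER_CUBIC).astype(float)
def fine(im,c,C,a0):
    a=np.arange(a0-6,a0+6.01,.1)
    p=polarprof(im,c,C,.047,np.arange(.063,.091,.002),a);w=(p[...,2]-p[...,0]).mean(0);w=np.clip(w-w.max()*.3,0,None);b=(w*a).sum()/w.sum()
    out=[]
    for lo,hi in((.096,.110),(.097,.104)):
        q=polarprof(im,c,C,.038,np.arange(lo,hi,.001),a).max(2).mean(0);w=q.max()-q;w=np.clip(w-w.max()*.4,0,None);out.append((w*a).sum()/w.sum())
    return b,out
E
python3 - <<'E'
from h import *
c=viewer.get_calibration("top")
im0=cv2.imread("pics/top0.png");im3=cv2.imread("pics/t3.png")
for C in((.562,.0624),(.5618,.0627),(.5624,.0619)):
    print("t0 line",np.round(fine(im0,c,C,-12)[1],2),"bar0",round(fine(im0,c,C,-145.)[0],2)," t3",np.round(np.hstack(fine(im3,c,C,-12)),2))
# ticks, phase of 24-fold pattern
C=(.562,.0624);a=np.arange(0,360,.1)
for n,im in(("t0",im0),("t3",im3)):
    q=polarprof(im,c,C,.038,np.arange(.106,.111,.001),a).max(2).mean(0);q=np.clip(q.clip(150)-np.median(q),-80,0)*-1
    if n=="t3": q[(a>20)&(a<340)]=0
    print(n,np.degrees(np.angle((q*np.exp(1j*np.radians(24*a))).sum()))/24 , "mod 15")
E
```

```text
t0 line [-11.5  -11.52] bar0 -145.41  t3 [-12.46 -11.5  -11.52]
t0 line [-11.64 -11.66] bar0 -145.13  t3 [-12.65 -11.64 -11.66]
t0 line [-11.28 -11.29] bar0 -145.89  t3 [-12.16 -11.27 -11.29]
t0 3.6481285927654294 mod 15
t3 3.5143562449023498 mod 15h.py:36: RuntimeWarning: invalid value encountered in scalar divide
  p=polarprof(im,c,C,.047,np.arange(.063,.091,.002),a);w=(p[...,2]-p[...,0]).mean(0);w=np.clip(w-w.max()*.3,0,None);b=(w*a).sum()/w.sum()
```

About 1° is left, which is a 1.2 mm push.

Emit:
apply_moves --deltas '[[20, [0, -1.2, 0], -0.017], [20, [0, 0, 0], 0], [20, [0, 0, 0], 0]]'

```text
t: 8.22
tool_pos: [0.5194, 0.1175, 0.2388]
orientation: [1.393, 2.816, 0.0]
force: [1.9, 0.0, -0.6]
opening: 0.02
```

Run:
```python
from h import *
c=viewer.get_calibration("top");s=robot.read_state();print(s["t"],s["tool_pos"])
im=viewer.read_camera("top");cv2.imwrite("pics/t4.png",im)
for C in((.562,.0624),(.5618,.0627)):print(np.round(np.hstack(fine(im,c,C,-12)),2))
```

```text
8.225 [0.51944416 0.11754106 0.23876933]
[-11.48 -11.51 -11.53]
[-11.67 -11.65 -11.67]
```

Aligned within 0.05°. Now I'll back off the peg, open and lift.

Emit:
apply_moves --deltas '[[20, [0, 2, 0], 0], [24, [0, 2, 0], 0], [34, [0, 0, 0], 0], [34, [0, 0, 0], 0], [34, [0, 0, -15], 0]]'

```text
t: 8.9
tool_pos: [0.5218, 0.1199, 0.2529]
orientation: [-1.392, -2.814, 0.003]
force: [-0.1, 0.3, -0.4]
opening: 0.0341
```

Emit:
apply_moves --deltas '[[34, [0, 0, -30], 0], [34, [0, 0, -45], 0], [34, [0, 0, -45], 0], [34, [40, 0, -15], 0], [34, [50, 0, 0], 0]]'

```text
t: 9.52
tool_pos: [0.4682, 0.1918, 0.3924]
orientation: [1.394, 2.811, 0.006]
force: [-0.2, 0.1, -0.3]
opening: 0.0341
```

Emit:
apply_moves --deltas '[[34, [50, 0, 0], 0], [34, [20, 0, 0], 0], [34, [0, 0, 0], 0], [34, [0, 0, 0], 0]]'

```text
t: 10.02
tool_pos: [0.4258, 0.2468, 0.3895]
orientation: [1.393, 2.815, 0.001]
force: [0.5, 0.3, 0.3]
opening: 0.0339
```

Run:
```python
from h import *
c=viewer.get_calibration("top");s=robot.read_state();print(s["t"],s["tool_pos"])
im=viewer.read_camera("top");cv2.imwrite("pics/t5.png",im)
for C in((.562,.0624),(.5618,.0627)):print(np.round(np.hstack(fine(im,c,C,-12)),2))
sc=viewer.read_camera("scene")
cv2.imwrite("pics/f.png",np.hstack([cv2.resize(im[182:302,241:361],(400,400),interpolation=cv2.INTER_CUBIC),cv2.resize(sc[200:340,240:380],(400,400),interpolation=cv2.INTER_CUBIC)]))
```

```text
10.025 [0.42582198 0.24677161 0.38945962]
[-11.48 -11.51 -11.53]
[-11.67 -11.65 -11.67]
```

View pics/f.png

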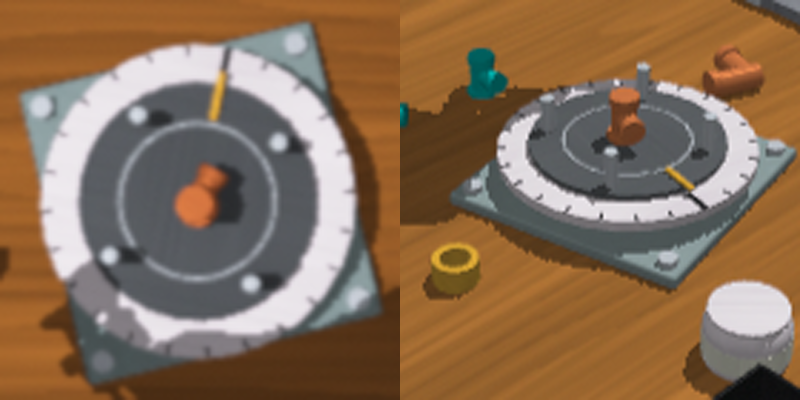

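In both views the brass bar runs straight into the long line: left half, bar at (217,95) and line at (226,60). The tee is upright in the middle, and the elbow, collar and tin are undisturbed. I'm handing the job in.

```bash
python3 -c "
from h import *
print(order.close_job())"
```

```text
the job is handed in; nothing more can be done
None
```

The turntable is lined up and the job is handed in. I pushed peg 1 with the fingertips, turning the plate about 134° anticlockwise, and measured the bar against the line three times on the way.

- **Alignment:** after lifting clear, the bar read −11.48° and the long line −11.51°/−11.53°. They agree to about 0.05°, and the readings were the same before and after backing off.
- **Tee and other items:** the tee stood upright in the middle, and the elbow, collar and tin looked undisturbed in the final crops. I did not check the wrench, brush and torch in a final picture; the arm worked well away from them.
- **Forces and time:** forces at the end of each move stayed under about 4 N. Robot time was about 10 s, and the gripper ended clear of the turntable.
- **One disagreement:** the wrist camera put peg 1 up to about 7 mm away from where the top camera did, partly because I estimated its pixel by eye. I used the top camera for all the angles.

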